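# Open the hand-cranked bag press by its ratchet

## Robot

A 6-joint arm with a two-finger parallel gripper is mounted at the origin on the work surface. World frame = base frame: x ahead of the robot, y to its left, z up, the work surface at z = 0. Lengths are in mm, angles in degrees, forces in N, time in s.
With the tool pointing down it reaches from about 350 to 975 mm from the base axis. Payload 17.4 kg.
Tool frame: the origin (TCP) lies between the finger pads; the fingertips stand 14 mm ahead of it and the grasp point (between the pads) lies 5 mm behind it (bot.tcp_to_tips is the distance from the TCP to the fingertips, in mm); z points along the fingers, y is the direction in which the jaws open and shut (so a half turn about z gives the same grasp; the last joint's range is limited). The gripper opens to 85 mm and grips with 20 to 120 N. Pads are 22 mm wide; open, the fingers measure 114 mm over their backs; the gripper's body (76 mm by 85 mm) begins 54 mm behind the grasp point. The pads swing forward as they close: fully open they stand 13 mm farther back than shut.
Start: joints at [-66.853, 6.646, 82.598, -0, 90.757, -2.166], TCP at [288.6, -610.199, 245.303] pointing down, gripper open.
Joint ranges: [-162.19, 162.19], [-47.58, 125.68], [4.15, 143.07], [-65.23, 245.23], [0.69, 171.88], [-170.13, 170.13]. Speed limits (degrees/s): [108.29, 108.29, 127.2, 180, 180, 180].

## Interface

Orientations are given as a 3x3 rotation matrix whose columns are the frame's x, y, z axes.
In Python, from workcell import sense, optics, ticket, nets, bot gives the robot as it stands.
- The arm moves only by the shell command python3 -m handwheel 'ROWS' [FORCE]. ROWS is JSON, a list of rows, each a list of 3 entries, a list of its own where there are three numbers: the turn, a rotation vector about the tool's x, y, z in rad, then the shift along the tool's x, y, z in m, then the opening, from -1 (shut) to 1 (fully open), so that 0 is half open. A call has exactly 8 rows; each row is the pose to reach, as a shift and turn from the pose measured when the call began, along the tool's axes at that moment; what a row does not reach only later rows make up. A row lasts 1/8 s, in which the tool goes at most 62.5 mm and 10.7 degrees, less where a joint would pass 70% of its speed; a pose out of reach is approached as far as the arm can. A call with a gripper value outside its range is refused whole. The fingers move at their own pace and stop on an object; FORCE is the grip in N (left out, the last holds). Time passes only in rows, so rows that repeat a pose let the fingers close, or fill a call up. It gives the time, the measured TCP pose, the force and the opening at its end, in the units of the state.
- sense(): the state, without advancing time (a new reading comes with each control period).
- optics.get_image(name): name is "scene" or "top" or "wrist"; returns the picture (480x640x3 uint8, blue, green, red); there is no depth.
- optics.camera_model(name): a dict with "fx", "fy", "cx", "cy" (pixels), "R" (3x3) and "t" (3): a world point X has camera coordinates R X + t; the wrist camera has in their place "hand_eye" (4x4, takes a point from camera to tool coordinates, whose origin is the TCP and whose axes are the flange's). Camera axes: x right, y down, z forward; pixel columns grow to the right and rows downward; lengths in mm; the calibration is good to about 2 mm. A picture is of the moment at which its call begins: read the wrist's pose just before it. camera_model takes no time and is no camera call.
- ticket.sign_off(): hands the job in, once; it reports no verdict.
Trained networks look in the newest picture that a camera, given by its name, has taken for a name from the list of things; names that differ only in an ending like _2 or _b are one class to them, and where a whole thing is asked for, a point or a joint stands for the part that bears it (a point fixed in the world has none). Each returns a list of dicts, best first, with "p" (0 to 1); they miss things now and then, are a little off and sometimes report something else, mostly with a low value. They report only what shows in the picture. A call takes as long as a camera call.
- nets.spot_in(label, camera): "position" ([x, y, z] in mm, in the coordinates of the camera as it stood for that picture, good to about 4 mm: the middle of the surface that is visible of it).
- nets.silhouettes(label, camera): "region" (480x640 bool, what is visible of it).
The state is a dict: "clock": time; "joints": joint angles; "qvel": joint speeds; "tau": joint torques, N m; "position": TCP position; "tcp_rot": TCP orientation; "force": force on the tool from outside, world axes, zero at the start; "ft_torque": the same for the moment, N m; "opening": finger opening in mm.
Only numpy, scipy, OpenCV 4.12 (cv2) and the standard library are available. Lean on these libraries where they do the work, as an engineer would, in place of code of your own. Each camera call takes 0.05 s, during which the arm holds its last target.

## Task

The bag press is wound shut and its ratchet holds it; open it for the next bag. Ease the crank a touch tighter so the tooth comes off the pawl, throw the red pawl lever right over so that it stays clear, then wind the crank back until the plate bears snugly on the rubber buffers of its open stop, without crushing them. Lastly tip the pawl back onto the ratchet wheel and let go; never force the pawl against a tooth, and do not disturb the other things on the bench.

Things in the scene. Friction and masses are not known exactly. Their poses are not given: they have to be found in the camera images.
- press: Fixed bench bag press, grey. Base 270 x 210 mm, origin mid-underside. Its x runs from the upright steel platen (x -104 mm, top z 195 mm) to the gear housing (x 0 to 70 mm, top z 154 mm); crank and ratchet are on its -y side; z up. Crank shaft along press y at x 30, z 110 mm.
- plate: Clear press plate 150 x 150 mm on a blue crosshead, origin mid-plate; slides along press x, +x opens, 16 mm per rad of crank. Opening, it meets rubber buffers on the guide rods 14 to 28 mm from its start: the place is unmeasured, feel for it. They give 20 N per mm at the plate (0.8 N per mm at the crank grip, on top of the drag); 8 N at the plate (1.6 at the grip) is snug, over 70 (14 at the grip) is crushed.
- crank (a joint): Crank angle, rad: 0 at the start, positive opens (top of the wheel goes to press +x), negative tightens; room from -0.6 to 2.1. A friction brake on the shaft drags 1 N m either way (12.5 N at the grip; the crank's weight adds or takes up to 2 N), so the crank stays where it is left with the pawl clear.
- crank_grip (a point): Middle of the crank's black grip, a bar 23 mm thick, 84 mm long, along press y, spinning freely on its pin, so a hand holding it from above need not turn. It runs on an 80 mm circle about the shaft in the press x-z plane; at crank 0 it is 0.84 rad from the top towards press -x, 163 mm above the bench. The crank arm is 50 mm off, on the press +y side.
- ratchet: Dark steel ratchet wheel, 16 teeth, 96 mm across, 12 mm thick, keyed on the crank shaft; origin on the axis, mid-thickness. At the start a tooth bears on the pawl nose, and lifting the pawl would shove the wheel round against its brake; eased 0.12 to 0.3 rad tighter, the pawl lifts freely.
- pawl_nose: Steel nose at the end of the red pawl, 5 mm round, 10 mm wide, that drops between the teeth; origin at its middle. It must not be forced against the wheel: over 15 N between them is forcing (about 5 N at the knob).
- pawl (a joint): Pawl angle, rad: 0 nose at the bottom of a tooth gap (up to 0.22 when riding on a tooth), 0.96 thrown right over onto its stop. Held by its own weight only: balance near 0.62; beyond it the lever falls over and stays clear, below it the pawl falls onto the wheel. It moves freely with under 1 N at the knob.
- pawl_knob (a point): Centre of the 22 mm red ball on the pawl lever, 75 mm from the pivot (press x 74, y -68, z 170 mm). The lever swings in the press x-z plane: at pawl 0 it leans 25 degrees from upright to press -x, thrown over it leans 30 degrees to +x. Round the ball it is open from above and on both x sides.
- bin_small: Small open yellow plastic bin, 110 x 150 x 75 mm, a bystander.
- filter_a: Round white filter housing, 66 mm across, 16 mm high, a bystander; origin at the middle of its underside.
- filter_b: Another such filter housing, a bystander.
- clamp_forceps: Blue clamp forceps lying flat, about 150 mm long, a bystander.
- sealer_gun: White hand sealer lying down, about 190 mm long, a bystander.
- spray_bottle: Disinfectant bottle with blue cap, 60 mm across, 170 mm high, a bystander.
- tube_rack: White rack of capped sample tubes, 60 x 200 mm, 98 mm high, a bystander.

How it is judged (in metres and radians):
On the way, in this order (a step that is already met when the one before it is completed fails the run):
1. the pawl lever is thrown over and stays clear, the press still shut (value of joint pawl above 0.8 rad and value of joint crank below 0.15 rad), for 0.3 s.
2. the plate is wound back onto its rubber buffers with the pawl clear (contact force between plate and anything else above 8 N and value of joint crank above 0.6 rad and value of joint pawl above 0.5 rad), for 0.2 s.
At the end, for the whole second after the job is handed in: The plate stands open and bears on its rubber buffers with 8 to 70 N, the crank wound back more than 0.6 rad, and the pawl rests on the ratchet wheel again (pawl angle under 0.28 rad) (contact force between plate and anything else above 8 N and value of joint crank above 0.6 rad and value of joint pawl below 0.28 rad); the robot touches nothing.
It fails at once if the pawl is forced against the ratchet wheel (over 15 N between nose and wheel) (contact force between pawl_nose and ratchet above 15 N).
It fails at once if the buffers are crushed (over 70 N on the plate) (contact force between plate and anything else above 70 N).
It fails at once if another thing on the bench is shifted by more than 3 cm (distance of any of bin_small, filter_a, filter_b, clamp_forceps, sealer_gun, spray_bottle, tube_rack from where it was at the start of the episode above 0.03 m).
It also fails if it takes over 69 s, if anything falls off the work surface, if the arm or the gripper's body presses on something with over 40 N, if the wrist force passes 120 N, or if a joint passes its speed limit or range.

## Working session

There is one attempt and no reset: what is moved stays moved. The work goes in short steps, Python scripts to look and compute and a shell command to move; the robot and the scene stay as the last step left them, time stands still between calls to the robot, and variables do not carry over. Pictures are saved under pics/ and viewed, and the job is handed in when it is done.

```bash
ls; mkdir -p pics; python3 - <<'E'
from workcell import sense, optics, ticket, nets, bot
import cv2,numpy as np
s=sense();print({k:np.round(v,3).tolist() for k,v in s.items()})
for c in ("scene","top"):
    im=optics.get_image(c);cv2.imwrite(f"pics/{c}0.png",im)
    m=optics.camera_model(c);R=np.array(m["R"]);t=np.array(m["t"])
    print(c,{k:np.round(v,3).tolist() for k,v in m.items()})
    for l in ("press","crank_grip","pawl_knob","ratchet","plate","pawl_nose"):
        for d in nets.spot_in(l,c)[:2]:
            print(c,l,round(d["p"],2),np.round(R.T@(np.array(d["position"])-t),1))
E
```

```text
pics
{'clock': 0.0, 'joints': [-66.852, 6.673, 82.64, -0.001, 90.758, -2.167], 'qvel': [-0.057, 0.037, 0.104, -0.053, 0.057, 0.049], 'tau': [-0.005, -73.199, -63.25, -0.0, 0.006, 0.0], 'position': [288.521, -610.001, 244.527], 'tcp_rot': [[0.904, 0.428, -0.0], [0.428, -0.904, 0.001], [0.0, -0.001, -1.0]], 'force': [0.787, 0.576, 0.236], 'ft_torque': [0.017, 0.027, -0.006], 'opening': 85.232}
scene {'fx': 484.216, 'fy': 484.216, 'cx': 324.558, 'cy': 245.158, 'R': [[0.547, 0.837, 0.014], [0.625, -0.396, -0.673], [-0.558, 0.376, -0.74]], 't': [-283.637, -230.032, 1762.47]}
scene press 0.63 [543.2 -10.2 106.5]
scene crank_grip 0.47 [ 510.7 -140.4  169.3]
scene pawl_knob 0.51 [566.6 -34.1 192.6]
scene ratchet 0.92 [550.7 -33.4 120.5]
scene plate 0.96 [427.5   4.4 131.9]
top {'fx': 545.684, 'fy': 545.684, 'cx': 313.442, 'cy': 230.022, 'R': [[-0.004, -1.0, 0.022], [-0.999, 0.003, -0.052], [0.052, -0.022, -0.998]], 't': [-37.785, 535.515, 1349.904]}
top press 0.81 [494.4  19.3  18.9]
top crank_grip 0.77 [ 500.3 -137.2  173.4]
top crank_grip 0.48 [ 537.2 -369.5    7.2]
top pawl_knob 0.52 [554.6 -29.7 236.9]
top ratchet 0.46 [521.  -40.7 139.6]
top plate 0.67 [429.2  25.5 135.9]
```

View pics/scene0.png

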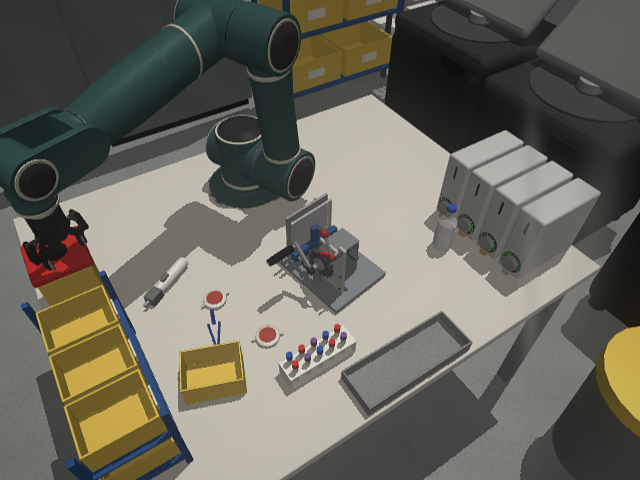

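View pics/top0.png

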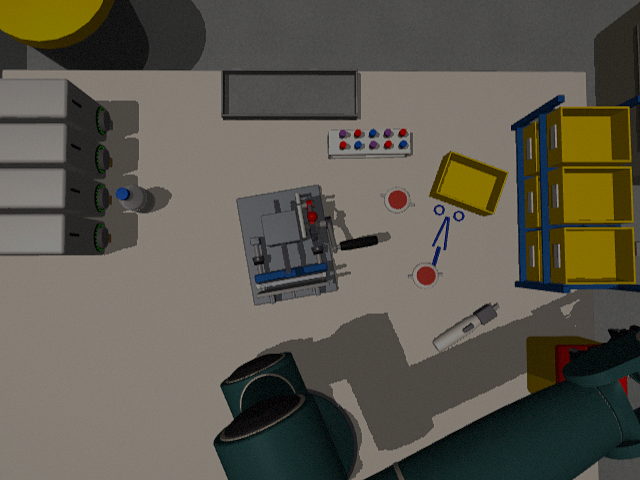

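The top view shows the press base with corners near (237,197), (320,184), (338,292) and (255,305). The grip is at about (360,242) and the red lever at (312,215). I'll zoom in next.

```bash
python3 - <<'E'
import cv2
a=cv2.imread("pics/top0.png")[175:315,225:400];cv2.imwrite("pics/topz.png",cv2.resize(a,None,fx=4.5,fy=4.2,interpolation=cv2.INTER_CUBIC)[:590])
a=cv2.imread("pics/scene0.png")[185:320,255:395];cv2.imwrite("pics/scz.png",cv2.resize(a,None,fx=4.4,fy=4.4,interpolation=cv2.INTER_CUBIC))
E
```

```text
(no output)
```

View pics/topz.png

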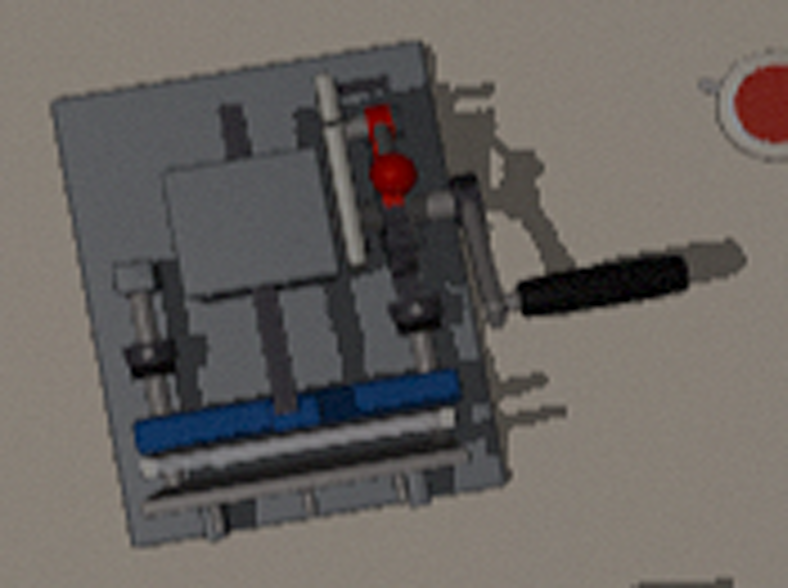

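View pics/scz.png

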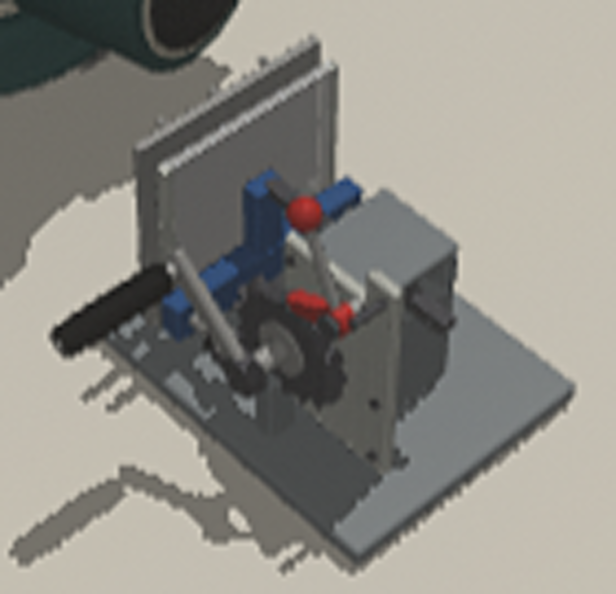

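```bash
cat > fit.py <<'E'
from workcell import optics
import numpy as np
from scipy.optimize import least_squares
cm={c:optics.camera_model(c) for c in("scene","top")}
def proj(c,X):
    m=cm[c];p=np.array(m["R"])@X+np.array(m["t"]);return np.array([m["fx"]*p[0]/p[2]+m["cx"],m["fy"]*p[1]/p[2]+m["cy"]])
T=lambda x,y:(225+x/4.5,175+y/4.2)
S=lambda x,y:(255+x/4.4,185+y/4.4)
kn=[74-75*np.sin(np.radians(25)),-68,170+75*np.cos(np.radians(25))]
gx=30-80*np.sin(.84);gz=110+80*np.cos(.84)
obs=[("top",[135,105,'h'],T(52,103)),("top",[135,-105,'h'],T(425,42)),("top",[-135,-105,'h'],T(508,485)),("top",[-135,105,'h'],T(135,547)),
("top",kn,T(393,175)),("scene",kn,S(305,213)),("top",[gx,'g',gz],T(603,286)),("scene",[gx,'g',gz],S(111,308)),
("scene",[135,105,'h'],S(575,388)),("scene",[135,-105,'h'],S(352,558))]
def P(p,q):
    q=[p[3] if a=='h' else p[4] if a=='g' else a for a in q]
    c,s=np.cos(p[2]),np.sin(p[2]);return np.array([p[0]+c*q[0]-s*q[1],p[1]+s*q[0]+c*q[1],q[2]])
def res(p): return np.concatenate([proj(c,P(p,q))-np.array(o) for c,q,o in obs])
r=least_squares(res,[500,0,0.15,12,-150])
if __name__=="__main__":
    print(np.round(r.x,3));print(np.round(r.fun.reshape(-1,2),1))
    p=r.x
    print("knob",P(p,kn),"grip",P(p,[gx,p[4],gz]),"thrown knob",P(p,[74+75*.5,-68,170+75*.866]))
    print("yaw deg",np.degrees(p[2]))
E
python3 fit.py
```

```text
[ 4.99643e+02  2.72780e+01  1.76000e-01  1.15150e+01 -1.61080e+02]
[[-0.7 -0.6]
 [-1.1 -0.8]
 [-0.2 -0.3]
 [-0.4  0.3]
 [-0.1 -0.7]
 [-1.7 -0.4]
 [-0.6 -0.3]
 [-1.1 -0.3]
 [-1.4 -0.1]
 [-0.4  0.3]]
knob [553.183877   -32.27851812 237.97308403] grip [ 498.68937037 -136.49136676  163.39702607] thrown knob [621.31448506 -20.18067468 234.95      ]
yaw deg 10.068968948245233
```

The fit is consistent: residuals are at most 1.7 px, base thickness comes out at 11.5 mm, and it agrees with the networks. The grip is at (499,-136,163) and the press yaw is 10.1°. Now I'll move above the grip.

```bash
python3 -m handwheel '[[[0,0,-0.1],[0.025,-0.02,0],1],[[0,0,-0.25],[0.07,-0.06,0],1],[[0,0,-0.42],[0.115,-0.1,0],1],[[0,0,-0.6],[0.16,-0.14,0],1],[[0,0,-0.78],[0.205,-0.18,0],1],[[0,0,-0.95],[0.25,-0.22,0],1],[[0,0,-1.1],[0.29,-0.255,0],1],[[0,0,-1.2],[0.32,-0.28,0],1]]' 60
cat > h.py <<'E'
import numpy as np
from workcell import sense
from fit import r,P
p=r.x;yaw=p[2];ex=np.array([np.cos(yaw),np.sin(yaw),0]);ey=np.array([-np.sin(yaw),np.cos(yaw),0]);ez=np.array([0,0,1.])
def st(target=None,ang=True):
    s=sense();R=np.array(s["tcp_rot"]);t=np.array(s["position"]);F=np.array(s["force"])
    d=t-np.array([p[0],p[1],0]);q=np.array([d@ex,d@ey,d[2]])
    print("t",round(s["clock"],2),"tcp",t.round(1),"press",q.round(1),"F press",np.array([F@ex,F@ey,F[2]]).round(2),"open",round(s["opening"],1))
    Rt=np.stack([ey,ex,-ez],1)
    from scipy.spatial.transform import Rotation as Ro
    print("turn to aligned",Ro.from_matrix(R.T@Rt).as_rotvec().round(4))
    if target is not None:
        w=p[:2].tolist()+[0];w=np.array(w)+ex*target[0]+ey*target[1]+ez*target[2]
        print("tool shift mm",(R.T@(w-t)).round(1))
    return s,q,F
E
python3 -c "
from h import *
st([gx:=-29.6,-161,210])"
```

```text
clock: 1.7
position: [458.7, -218.3, 245.7]
tcp_rot: [[-0.076, 0.997, 0.001], [0.997, 0.076, -0.0], [-0.0, 0.001, -1.0]]
force: [-0.2, -0.9, -0.2]
opening: 85.5
t 1.7 tcp [ 458.7 -218.3  245.7] press [ -83.3 -234.6  245.7] F press [-0.39 -0.89 -0.19] open 85.5
turn to aligned [ 0.0007  0.0004 -0.0996]
tool shift mm [78.6 46.1 35.7]
```

```bash
python3 -m handwheel '[[[0,0,-0.05],[0.03,0.018,0.005],1],[[0,0,-0.1],[0.065,0.038,0.01],1],[[0,0,-0.1],[0.079,0.046,0.02],0.6],[[0,0,-0.1],[0.079,0.046,0.04],0.4],[[0,0,-0.1],[0.079,0.046,0.06],0.4],[[0,0,-0.1],[0.079,0.046,0.079],0.4],[[0,0,-0.1],[0.079,0.046,0.087],0.4],[[0,0,-0.1],[0.079,0.046,0.087],0.4]]' 60
python3 -c "
from h import *
st([-29.6,-161,158])
import cv2
from workcell import optics
cv2.imwrite('pics/s1.png',cv2.resize(optics.get_image('scene')[150:320,235:415],None,fx=3.5,fy=3.5))
cv2.imwrite('pics/t1.png',cv2.resize(optics.get_image('top')[175:315,225:400],None,fx=4,fy=4))"
```

```text
clock: 2.7
position: [498.4, -136.3, 158.2]
tcp_rot: [[-0.175, 0.985, -0.0], [0.985, 0.175, -0.0], [-0.0, -0.0, -1.0]]
force: [1.6, 0.5, 0.9]
opening: 60.0
t 2.7 tcp [ 498.4 -136.3  158.2] press [ -29.9 -160.8  158.2] F press [1.63 0.18 0.87] open 60.0
turn to aligned [-0.      0.0001 -0.0002]
tool shift mm [-0.2  0.3  0.2]
```

View pics/s1.png

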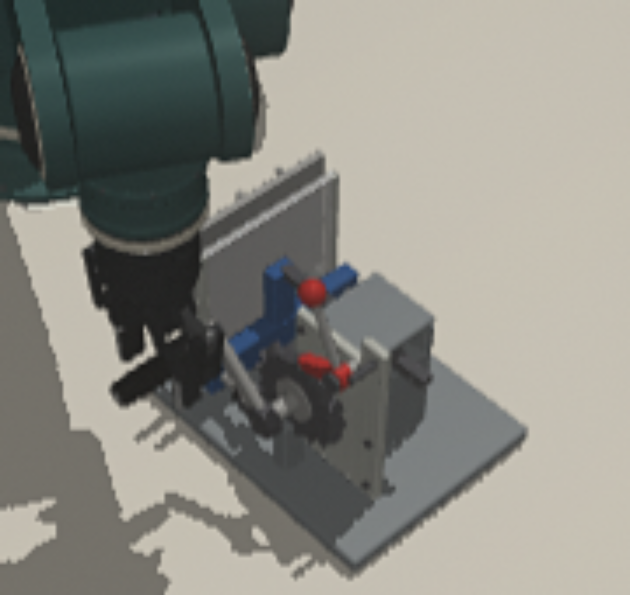

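View pics/t1.png

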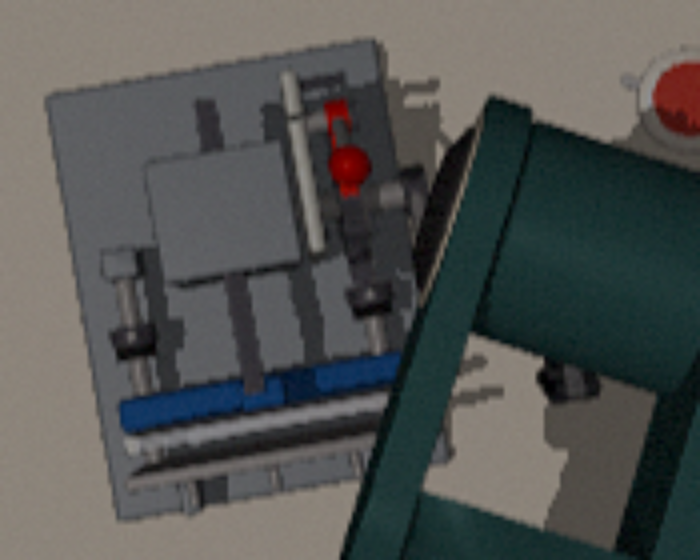

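The scene picture shows the fingers straddling the black grip at about (190,360) in the zoomed view, with the arm clear of everything else. I'll close the gripper.

```bash
python3 -m handwheel '[[[0,0,0],[0,0,0],-0.2],[[0,0,0],[0,0,0],-0.5],[[0,0,0],[0,0,0],-0.7],[[0,0,0],[0,0,0],-1],[[0,0,0],[0,0,0],-1],[[0,0,0],[0,0,0],-1],[[0,0,0],[0,0,0],-1],[[0,0,0],[0,0,0],-1]]' 60
python3 -c "
from h import *
st()"
```

```text
clock: 3.8
position: [499.6, -136.2, 159.7]
tcp_rot: [[-0.175, 0.985, 0.004], [0.985, 0.175, -0.001], [-0.001, 0.004, -1.0]]
force: [7.0, -0.1, -1.6]
opening: 21.1
t 3.8 tcp [ 499.6 -136.2  159.7] press [ -28.6 -160.9  159.7] F press [ 6.89 -1.31 -1.58] open 21.1
turn to aligned [0.0037 0.0013 0.0003]
```

```bash
python3 -m handwheel '[[[0,0,0],[0,-0.0015,0.0017],-1],[[0,0,0],[0,-0.003,0.0036],-1],[[0,0,0],[0,-0.0045,0.0056],-1],[[0,0,0],[0,-0.006,0.0077],-1],[[0,0,0],[0,-0.0075,0.01],-1],[[0,0,0],[0,-0.009,0.0123],-1],[[0,0,0],[0,-0.0102,0.0142],-1],[[0,0,0],[0,-0.0102,0.0142],-1]]'
python3 -c "
from h import *
st()"
```

```text
clock: 4.8
position: [490.8, -137.8, 146.8]
tcp_rot: [[-0.175, 0.984, 0.008], [0.984, 0.175, -0.001], [-0.002, 0.007, -1.0]]
force: [7.5, 2.8, 4.8]
opening: 20.7
t 4.8 tcp [ 490.8 -137.8  146.8] press [ -37.6 -160.9  146.8] F press [7.86 1.43 4.84] open 20.7
turn to aligned [0.0074 0.002  0.0006]
```

The crank moved about 0.2 rad tighter, inside the 0.12–0.3 rad window. I'll release it and rise.

```bash
python3 -m handwheel '[[[0,0,0],[0,0,0],0.1],[[0,0,0],[0,0,0],0.4],[[0,0,0],[0,0,0],0.4],[[-0.0,0,0],[0,0,-0.025],0.4],[[0,0,0],[0,0,-0.06],0.4],[[0,0,0],[0,0,-0.1],0.2],[[0,0,0],[0,0,-0.13],0.03],[[0,0,0],[0,0,-0.14],0.03]]'
python3 -c "
from h import *
from workcell import optics,nets
import cv2
st([42.3,-68,236])
im=optics.get_image('scene');cv2.imwrite('pics/s2.png',cv2.resize(im[150:320,235:415],None,fx=3.5,fy=3.5))
im=optics.get_image('top');cv2.imwrite('pics/t2.png',cv2.resize(im[175:315,225:400],None,fx=4,fy=4))
"
```

```text
clock: 5.8
position: [490.0, -137.8, 288.4]
tcp_rot: [[-0.175, 0.984, 0.009], [0.985, 0.175, -0.001], [-0.003, 0.009, -1.0]]
force: [-0.2, 0.7, -0.1]
opening: 43.9
t 5.8 tcp [ 490.  -137.8  288.4] press [ -38.4 -160.8  288.4] F press [-0.09  0.68 -0.09] open 43.9
turn to aligned [0.0091 0.0029 0.0005]
tool shift mm [92.9 80.3 52.8]
```

View pics/s2.png

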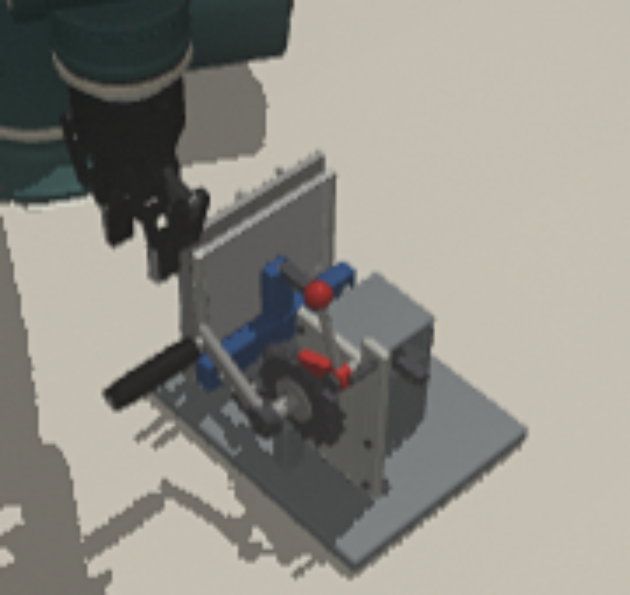

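View pics/t2.png

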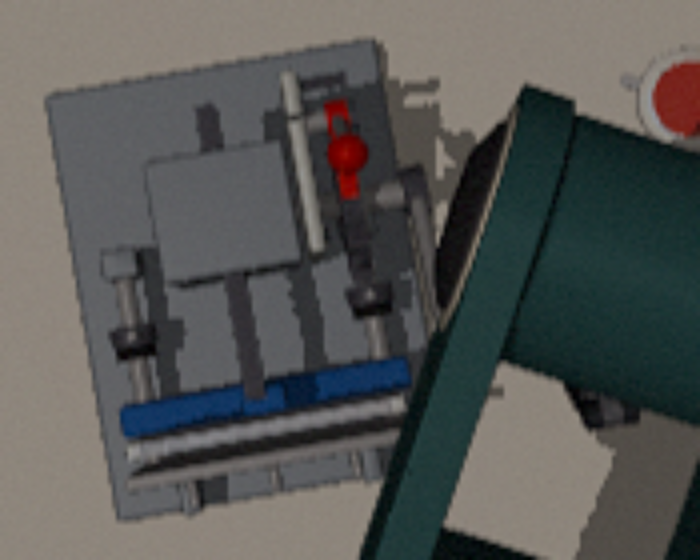

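The pawl is now riding up a tooth, with the knob about 7 mm further +x. The grip has moved down to the left and the crank held. Next I'll straddle the knob.

```bash
python3 -m handwheel '[[[0.009,0,0],[0.025,0.022,0],0.03],[[0.009,0.003,0],[0.06,0.055,0],0.03],[[0.009,0.003,0],[0.093,0.087,0],0.03],[[0.009,0.003,0],[0.093,0.087,0.01],0.03],[[0.009,0.003,0],[0.093,0.087,0.025],0.03],[[0.009,0.003,0],[0.093,0.087,0.04],0.03],[[0.009,0.003,0],[0.093,0.087,0.052],0.03],[[0.009,0.003,0],[0.093,0.087,0.052],0.03]]'
python3 -c "
from h import *
from workcell import optics,nets
import cv2
st([48,-68,236])
im=optics.get_image('scene');cv2.imwrite('pics/s3.png',cv2.resize(im[150:320,235:415],None,fx=3.5,fy=3.5))
im=optics.get_image('wrist');cv2.imwrite('pics/w3.png',im)
"
```

```text
clock: 6.9
position: [559.1, -31.4, 234.3]
tcp_rot: [[-0.175, 0.985, -0.003], [0.985, 0.175, 0.001], [0.001, -0.002, -1.0]]
force: [0.6, -0.2, -0.3]
opening: 43.6
t 6.9 tcp [559.1 -31.4 234.3] press [ 48.3 -68.1 234.3] F press [ 0.55 -0.27 -0.31] open 43.6
turn to aligned [-0.0025 -0.0011 -0.0002]
tool shift mm [ 0.1 -0.3 -1.7]
```

View pics/s3.png

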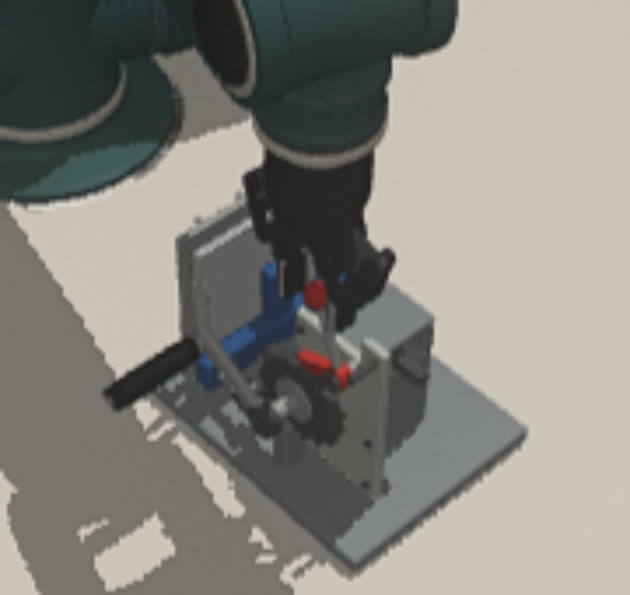

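View pics/w3.png

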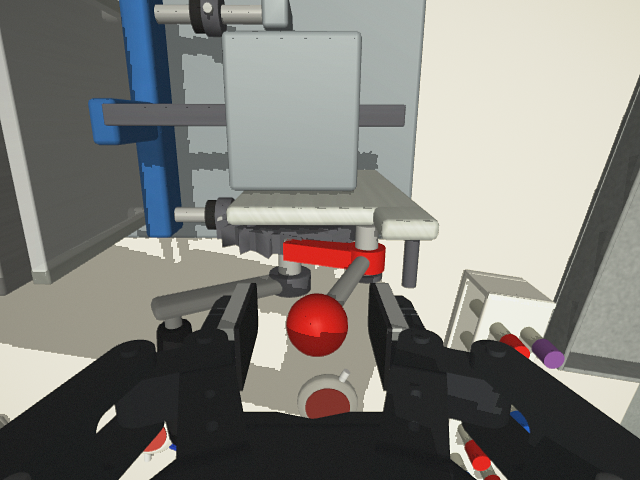

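The wrist image shows the red ball at (317,325), centred between the pads. I'll push it over toward press +x.

```bash
python3 -m handwheel '[[[0,0,0],[0,0.006,-0.002],0.03],[[0,0,0],[0,0.014,-0.004],0.03],[[0,0,0],[0,0.023,-0.005],0.03],[[0,0,0],[0,0.032,-0.005],0.03],[[0,0,0],[0,0.041,-0.005],0.03],[[0,0,0],[0,0.05,-0.004],0.03],[[0,0,0],[0,0.058,-0.003],0.03],[[0,0,0],[0,0.065,-0.002],0.03]]'
python3 -m handwheel '[[[0,0,0],[0,0,0],0.03],[[0,0,0],[0,0,0],0.03],[[0,0,0],[0,0,0],0.03],[[0,0,0],[0,0,-0.01],0.03],[[0,0,0],[0,0,-0.025],0.03],[[0,0,0],[0,0,-0.04],0.03],[[0,0,0],[0,0,-0.052],0.03],[[0,0,0],[0,0,-0.052],0.03]]'
python3 -c "
from h import *
from workcell import optics,nets
import cv2
st([48,-68,236])
im=optics.get_image('scene');cv2.imwrite('pics/s4.png',cv2.resize(im[150:320,235:415],None,fx=3.5,fy=3.5))
im=optics.get_image('wrist');cv2.imwrite('pics/w4.png',im)
"
```

```text
clock: 8.0
position: [624.1, -19.8, 237.6]
tcp_rot: [[-0.175, 0.985, -0.001], [0.985, 0.175, 0.0], [0.001, -0.001, -1.0]]
force: [0.6, -0.1, 0.7]
opening: 44.1
clock: 9.0
position: [624.4, -19.8, 290.9]
tcp_rot: [[-0.175, 0.985, 0.001], [0.985, 0.175, 0.0], [0.0, 0.001, -1.0]]
force: [0.0, -0.3, -0.2]
opening: 43.6
t 9.0 tcp [624.4 -19.8 290.9] press [114.6 -68.1 290.9] F press [-0.04 -0.3  -0.16] open 43.6
turn to aligned [ 0.0009 -0.0002  0.0002]
tool shift mm [  0.1 -66.7  54.9]
```

View pics/s4.png

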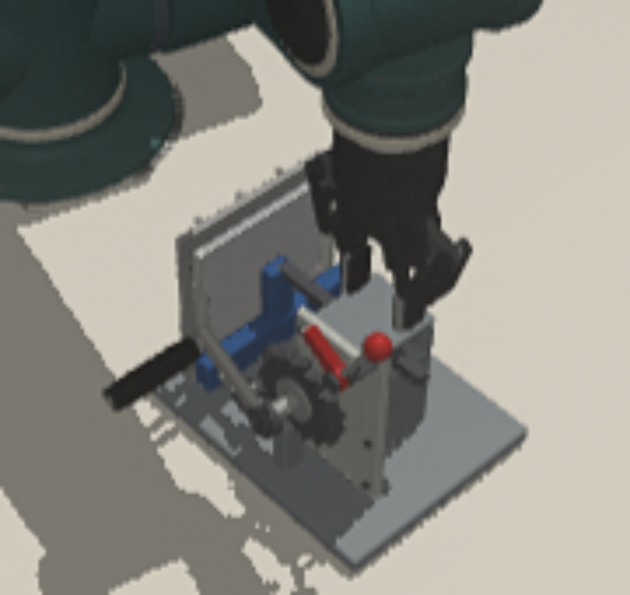

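View pics/w4.png

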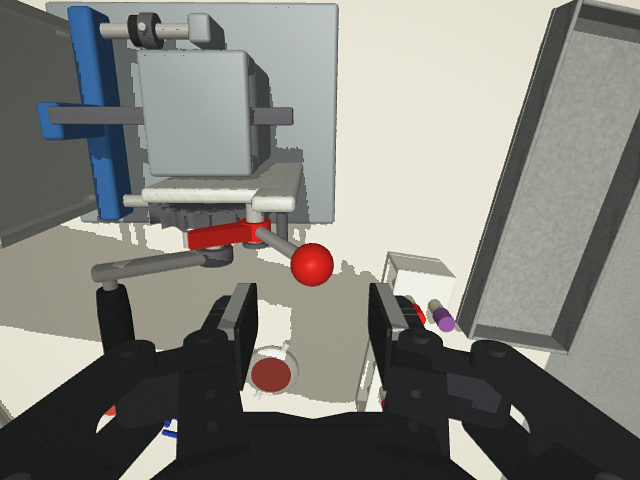

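The lever is thrown over onto its stop: the ball is at (377,347) in the scene zoom, and the pawl is clear of the wheel. Back to the grip.

```bash
python3 -m handwheel '[[[0,0,0],[-0.015,-0.025,0],0.2],[[0,0,0],[-0.04,-0.07,0],0.4],[[0,0,0],[-0.07,-0.115,0],0.4],[[0,0,0],[-0.0928,-0.147,0.01],0.4],[[0,0,0],[-0.0928,-0.1524,0.03],0.4],[[0,0,0],[-0.0928,-0.1524,0.06],0.4],[[0,0,0],[-0.0928,-0.1524,0.09],0.4],[[0,0,0],[-0.0928,-0.1524,0.11],0.4]]'
python3 -c "
from h import *
st([-37.8,-160.9,147])"
```

```text
clock: 10.1
position: [489.6, -137.6, 177.5]
tcp_rot: [[-0.175, 0.985, -0.003], [0.985, 0.175, 0.001], [0.002, -0.003, -1.0]]
force: [-0.2, -0.8, -0.1]
opening: 59.9
t 10.1 tcp [ 489.6 -137.6  177.5] press [ -38.7 -160.6  177.5] F press [-0.37 -0.77 -0.12] open 59.9
turn to aligned [-0.0026 -0.0015  0.0001]
tool shift mm [-0.3  1.  30.5]
```

```bash
python3 -m handwheel '[[[-0.0026,-0.0015,0],[0,0.001,0.015],0.4],[[-0.0026,-0.0015,0],[0,0.001,0.03],0.4],[[-0.0026,-0.0015,0],[0,0.001,0.0305],0.2],[[-0.0026,-0.0015,0],[0,0.001,0.0305],-0.3],[[-0.0026,-0.0015,0],[0,0.001,0.0305],-0.7],[[-0.0026,-0.0015,0],[0,0.001,0.0305],-1],[[-0.0026,-0.0015,0],[0,0.001,0.0305],-1],[[-0.0026,-0.0015,0],[0,0.001,0.0305],-1]]' 60
python3 -c "
from h import *
st([-37.8,-160.9,147])"
```

```text
clock: 11.1
position: [490.8, -137.5, 147.9]
tcp_rot: [[-0.175, 0.985, 0.001], [0.985, 0.175, -0.0], [-0.001, 0.001, -1.0]]
force: [-1.4, 0.5, 6.8]
opening: 20.7
t 11.1 tcp [ 490.8 -137.5  147.9] press [ -37.5 -160.7  147.9] F press [-1.31  0.72  6.78] open 20.7
turn to aligned [0.0012 0.0006 0.0001]
tool shift mm [-0.2 -0.3  0.9]
```

```bash
cat > c.py <<'E'
import sys
from h import *
C=np.array([31.,106.3])
s,q,F=st()
v=np.array([q[0],q[2]])-C;a=np.arctan2(v[0],v[1]);Fp=np.array([F@ex,F[2]])
tv=np.array([np.cos(a),-np.sin(a)]);rv=np.array([np.sin(a),np.cos(a)])
print("theta",round(a+.84,3),"r",round(np.hypot(*v),1),"Fopening(resist<0)",round(Fp@tv,2),"Frad",round(Fp@rv,2))
R=np.array(s["tcp_rot"])
if len(sys.argv)>1:
    for th in np.linspace(a+.84,float(sys.argv[1]),9)[1:]:
        w=C+80*np.array([np.sin(th-.84),np.cos(th-.84)])-np.array([q[0],q[2]])
        d=R.T@(ex*w[0]+ez*w[1]+ey*(-161-q[1]));print(round(th,3),(d/1000).round(4))
E
python3 c.py 0.3
```

```text
t 11.1 tcp [ 490.8 -137.5  147.9] press [ -37.5 -160.7  147.9] F press [-1.31  0.72  6.78] open 20.7
turn to aligned [0.0012 0.0006 0.0001]
theta -0.184 r 80.1 Fopening(resist<0) 5.11 Frad 4.64
-0.124 [-0.0003  0.0028 -0.004 ]
-0.063 [-0.0003  0.0057 -0.0079]
-0.003 [-0.0003  0.0088 -0.0116]
0.058 [-0.0003  0.0121 -0.0151]
0.118 [-0.0003  0.0156 -0.0184]
0.179 [-0.0003  0.0194 -0.0215]
0.239 [-0.0003  0.0233 -0.0243]
0.3 [-0.0003  0.0274 -0.0269]
```

```bash
python3 -m handwheel '[[[0,0,0],[0,0.0028,-0.004],-1],[[0,0,0],[0,0.0057,-0.0079],-1],[[0,0,0],[0,0.0088,-0.0116],-1],[[0,0,0],[0,0.0121,-0.0151],-1],[[0,0,0],[0,0.0156,-0.0184],-1],[[0,0,0],[0,0.0194,-0.0215],-1],[[0,0,0],[0,0.0233,-0.0243],-1],[[0,0,0],[0,0.0274,-0.0269],-1]]'
python3 c.py 0.75
```

```text
clock: 12.1
position: [516.0, -133.2, 175.0]
tcp_rot: [[-0.174, 0.985, -0.004], [0.985, 0.174, -0.001], [-0.0, -0.004, -1.0]]
force: [-23.3, -2.2, 9.1]
opening: 20.7
t 12.1 tcp [ 516.  -133.2  175. ] press [ -11.9 -160.8  175. ] F press [-23.34   1.87   9.12] open 20.7
turn to aligned [-0.004   0.0004 -0.0005]
theta 0.282 r 81.0 Fopening(resist<0) -14.97 Frad 20.1
0.34 [-0.0002  0.0046 -0.0016]
0.399 [-0.0002  0.0087 -0.0037]
0.457 [-0.0002  0.013  -0.0056]
0.516 [-0.0002  0.0174 -0.0072]
0.574 [-0.0002  0.0219 -0.0086]
0.633 [-0.0001  0.0264 -0.0097]
0.691 [-0.0001  0.031  -0.0106]
0.75 [-0.0001  0.0357 -0.0112]
```

```bash
sed -i 's/31.,106.3/31.7,107.6/' c.py; python3 c.py 0.75
```

```text
t 12.1 tcp [ 516.  -133.2  175. ] press [ -11.9 -160.8  175. ] F press [-23.34   1.87   9.12] open 20.7
turn to aligned [-0.004   0.0004 -0.0005]
theta 0.266 r 80.2 Fopening(resist<0) -14.64 Frad 20.34
0.326 [-0.0002  0.0043 -0.0023]
0.387 [-0.0002  0.0085 -0.0046]
0.447 [-0.0002  0.013  -0.0066]
0.508 [-0.0002  0.0175 -0.0083]
0.568 [-0.0002  0.0221 -0.0098]
0.629 [-0.0001  0.0268 -0.011 ]
0.689 [-0.0001  0.0316 -0.0119]
0.75 [-0.0001  0.0364 -0.0125]
```

```bash
python3 -m handwheel '[[[-0.004,0,0],[0,0.0043,-0.0023],-1],[[-0.004,0,0],[0,0.0085,-0.0046],-1],[[-0.004,0,0],[0,0.013,-0.0066],-1],[[-0.004,0,0],[0,0.0175,-0.0083],-1],[[-0.004,0,0],[0,0.0221,-0.0098],-1],[[-0.004,0,0],[0,0.0268,-0.011],-1],[[-0.004,0,0],[0,0.0316,-0.0119],-1],[[-0.004,0,0],[0,0.0364,-0.0125],-1]]'
python3 c.py 0.88
```

```text
clock: 13.1
position: [551.2, -127.1, 187.9]
tcp_rot: [[-0.174, 0.985, -0.002], [0.985, 0.174, -0.001], [-0.001, -0.002, -1.0]]
force: [-13.2, -0.6, 7.0]
opening: 20.7
t 13.1 tcp [ 551.2 -127.1  187.9] press [  23.7 -161.   187.9] F press [-13.14   1.73   7.01] open 20.7
turn to aligned [-0.0022  0.0006 -0.0009]
theta 0.741 r 80.7 Fopening(resist<0) -12.39 Frad 8.27
0.759 [-0.      0.0015  0.0006]
0.776 [-0.      0.0028  0.0005]
0.793 [-0.      0.0042  0.0004]
0.811 [-0.      0.0056  0.0004]
0.828 [-0.      0.007   0.0003]
0.845 [-0.      0.0084  0.0003]
0.863 [-0.      0.0098  0.0003]
0.88 [-0.      0.0112  0.0004]
```

```bash
sed -i 's/31.7,107.6/31.7,108.1/' c.py; python3 -m handwheel '[[[-0.002,0,0],[0,0.0014,0],-1],[[-0.002,0,0],[0,0.0028,0],-1],[[-0.002,0,0],[0,0.0042,0],-1],[[-0.002,0,0],[0,0.0056,0],-1],[[-0.002,0,0],[0,0.007,0],-1],[[-0.002,0,0],[0,0.0084,0],-1],[[-0.002,0,0],[0,0.0098,0],-1],[[-0.002,0,0],[0,0.0112,0],-1]]'
python3 c.py 1.0
```

```text
clock: 14.1
position: [561.4, -125.3, 188.4]
tcp_rot: [[-0.174, 0.985, -0.002], [0.985, 0.174, -0.001], [-0.0, -0.002, -1.0]]
force: [-12.6, -0.3, 6.9]
opening: 20.8
t 14.1 tcp [ 561.4 -125.3  188.4] press [  34.1 -161.   188.4] F press [-12.49   1.88   6.89] open 20.8
turn to aligned [-0.0023  0.0005 -0.0011]
theta 0.87 r 80.3 Fopening(resist<0) -12.69 Frad 6.51
0.886 [-0.      0.0013  0.0004]
0.903 [-0.      0.0026  0.0004]
0.919 [-0.      0.0039  0.0005]
0.935 [-0.      0.0052  0.0006]
0.951 [-0.      0.0065  0.0008]
0.968 [-0.      0.0077  0.0009]
0.984 [-0.      0.009   0.0011]
1.0 [-0.      0.0103  0.0013]
```

```bash
python3 -m handwheel '[[[-0.002,0,0],[0,0.0013,0.0001],-1],[[-0.002,0,0],[0,0.0026,0.0002],-1],[[-0.002,0,0],[0,0.0039,0.0004],-1],[[-0.002,0,0],[0,0.0052,0.0005],-1],[[-0.002,0,0],[0,0.0065,0.0007],-1],[[-0.002,0,0],[0,0.0077,0.0009],-1],[[-0.002,0,0],[0,0.009,0.0011],-1],[[-0.002,0,0],[0,0.0103,0.0013],-1]]'
python3 c.py 1.1
```

```text
clock: 15.1
position: [570.8, -123.6, 187.6]
tcp_rot: [[-0.174, 0.985, -0.002], [0.985, 0.174, -0.001], [-0.0, -0.002, -1.0]]
force: [-11.3, 0.6, 6.0]
opening: 20.6
t 15.1 tcp [ 570.8 -123.6  187.6] press [  43.7 -161.   187.6] F press [-11.02   2.55   6.05] open 20.6
turn to aligned [-0.0021  0.0005 -0.0012]
theta 0.99 r 80.4 Fopening(resist<0) -11.8 Frad 4.33
1.004 [0.     0.001  0.0005]
1.018 [0.     0.0021 0.0007]
1.031 [0.     0.0032 0.0009]
1.045 [0.     0.0043 0.0011]
1.059 [0.     0.0053 0.0014]
1.073 [0.     0.0064 0.0016]
1.086 [0.     0.0075 0.0019]
1.1 [0.     0.0086 0.0021]
```

```bash
python3 -m handwheel '[[[-0.002,0,0],[0,0.0011,0.0003],-1],[[-0.002,0,0],[0,0.0022,0.0005],-1],[[-0.002,0,0],[0,0.0034,0.0008],-1],[[-0.002,0,0],[0,0.0045,0.001],-1],[[-0.002,0,0],[0,0.0056,0.0013],-1],[[-0.002,0,0],[0,0.0067,0.0016],-1],[[-0.002,0,0],[0,0.0078,0.0019],-1],[[-0.002,0,0],[0,0.009,0.0022],-1]]'
python3 c.py 1.22
```

```text
clock: 16.1
position: [579.1, -122.2, 185.9]
tcp_rot: [[-0.173, 0.985, -0.002], [0.985, 0.173, -0.001], [-0.0, -0.002, -1.0]]
force: [-10.7, -0.3, 6.4]
opening: 20.4
t 16.1 tcp [ 579.1 -122.2  185.9] press [  52.1 -161.1  185.9] F press [-10.58   1.55   6.42] open 20.4
turn to aligned [-0.0017  0.0004 -0.0014]
theta 1.096 r 80.4 Fopening(resist<0) -11.86 Frad 3.53
1.111 [0.0001 0.0011 0.0007]
1.127 [0.0001 0.0023 0.0011]
1.142 [0.0001 0.0035 0.0014]
1.158 [0.0001 0.0047 0.0018]
1.173 [0.0001 0.0058 0.0022]
1.189 [0.0001 0.007  0.0026]
1.204 [0.0001 0.0082 0.003 ]
1.22 [0.0001 0.0093 0.0035]
```

```bash
python3 -m handwheel '[[[-0.002,0,0],[0,0.0011,0.0004],-1],[[-0.002,0,0],[0,0.0023,0.0008],-1],[[-0.002,0,0],[0,0.0035,0.0012],-1],[[-0.002,0,0],[0,0.0047,0.0016],-1],[[-0.002,0,0],[0,0.0058,0.002],-1],[[-0.002,0,0],[0,0.007,0.0025],-1],[[-0.002,0,0],[0,0.0082,0.003],-1],[[-0.002,0,0],[0,0.0093,0.0035],-1]]'
python3 c.py 1.32
```

```text
clock: 17.1
position: [587.7, -120.7, 183.1]
tcp_rot: [[-0.173, 0.985, -0.001], [0.985, 0.173, -0.001], [-0.001, -0.001, -1.0]]
force: [-9.8, -0.7, 7.6]
opening: 20.8
t 17.1 tcp [ 587.7 -120.7  183.1] press [  60.9 -161.1  183.1] F press [-9.81  1.06  7.62] open 20.8
turn to aligned [-0.0009  0.0005 -0.0015]
theta 1.211 r 80.4 Fopening(resist<0) -11.91 Frad 3.55
1.225 [0.0001 0.0009 0.0008]
1.238 [0.0001 0.0019 0.0012]
1.252 [0.0001 0.0029 0.0016]
1.266 [0.0001 0.0039 0.0021]
1.279 [0.0001 0.0049 0.0025]
1.293 [0.0001 0.0058 0.003 ]
1.306 [0.0001 0.0068 0.0035]
1.32 [0.0001 0.0078 0.004 ]
```

```bash
python3 -m handwheel '[[[-0.001,0,0],[0,0.001,0.0004],-1],[[-0.001,0,0],[0,0.002,0.0009],-1],[[-0.001,0,0],[0,0.003,0.0014],-1],[[-0.001,0,0],[0,0.004,0.0019],-1],[[-0.001,0,0],[0,0.005,0.0024],-1],[[-0.001,0,0],[0,0.006,0.003],-1],[[-0.001,0,0],[0,0.007,0.0036],-1],[[-0.001,0,0],[0,0.008,0.0042],-1]]'
python3 c.py 1.42
```

```text
clock: 18.1
position: [595.2, -119.4, 179.7]
tcp_rot: [[-0.173, 0.985, -0.001], [0.985, 0.173, -0.001], [-0.001, -0.001, -1.0]]
force: [-9.4, -0.1, 8.4]
opening: 20.7
t 18.1 tcp [ 595.2 -119.4  179.7] press [  68.5 -161.2  179.7] F press [-9.25  1.5   8.39] open 20.7
turn to aligned [-0.0006  0.0006 -0.0016]
theta 1.315 r 80.5 Fopening(resist<0) -12.06 Frad 3.24
1.328 [0.0002 0.0007 0.0009]
1.341 [0.0002 0.0016 0.0014]
1.354 [0.0002 0.0026 0.0019]
1.367 [0.0002 0.0035 0.0024]
1.38 [0.0002 0.0044 0.003 ]
1.394 [0.0002 0.0053 0.0035]
1.407 [0.0002 0.0062 0.0041]
1.42 [0.0002 0.0071 0.0047]
```

```bash
python3 -m handwheel '[[[0,0,0],[0,0.0009,0.0005],-1],[[0,0,0],[0,0.0018,0.001],-1],[[0,0,0],[0,0.0027,0.0015],-1],[[0,0,0],[0,0.0036,0.0021],-1],[[0,0,0],[0,0.0046,0.0027],-1],[[0,0,0],[0,0.0055,0.0033],-1],[[0,0,0],[0,0.0064,0.004],-1],[[0,0,0],[0,0.0073,0.0047],-1]]'
python3 c.py 1.52
```

```text
clock: 19.1
position: [602.0, -118.2, 175.7]
tcp_rot: [[-0.173, 0.985, -0.001], [0.985, 0.173, -0.001], [-0.001, -0.002, -1.0]]
force: [-10.2, 0.4, 8.6]
opening: 20.5
t 19.1 tcp [ 602.  -118.2  175.7] press [  75.4 -161.1  175.7] F press [-9.94  2.15  8.55] open 20.5
turn to aligned [-0.0016  0.0006 -0.0016]
theta 1.413 r 80.5 Fopening(resist<0) -12.99 Frad 1.79
1.427 [0.0001 0.0006 0.001 ]
1.44 [0.0001 0.0015 0.0016]
1.453 [0.0001 0.0024 0.0022]
1.467 [0.0002 0.0033 0.0028]
1.48 [0.0002 0.0041 0.0035]
1.493 [0.0002 0.005  0.0041]
1.507 [0.0002 0.0058 0.0047]
1.52 [0.0002 0.0067 0.0054]
```

```bash
python3 -m handwheel '[[[0,0,0],[0,0.0005,0.0003],-1],[[0,0,0],[0,0.001,0.0007],-1],[[0,0,0],[0,0.0015,0.001],-1],[[0,0,0],[0,0.002,0.0014],-1],[[0,0,0],[0,0.0025,0.0018],-1],[[0,0,0],[0,0.003,0.0022],-1],[[0,0,0],[0,0.0034,0.0026],-1],[[0,0,0],[0,0.0034,0.0026],-1]]'
python3 c.py 1.52
```

```text
clock: 20.1
position: [604.8, -117.8, 173.9]
tcp_rot: [[-0.173, 0.985, -0.003], [0.985, 0.173, -0.001], [-0.001, -0.003, -1.0]]
force: [-10.8, -1.1, 7.4]
opening: 20.9
t 20.1 tcp [ 604.8 -117.8  173.9] press [  78.2 -161.2  173.9] F press [-10.83   0.78   7.39] open 20.9
turn to aligned [-0.0028  0.0006 -0.0018]
theta 1.455 r 80.6 Fopening(resist<0) -13.11 Frad -0.21
1.463 [0.0002 0.0002 0.0008]
1.471 [0.0002 0.0007 0.0012]
1.479 [0.0002 0.0013 0.0016]
1.487 [0.0002 0.0018 0.002 ]
1.496 [0.0002 0.0023 0.0024]
1.504 [0.0002 0.0028 0.0028]
1.512 [0.0002 0.0033 0.0032]
1.52 [0.0002 0.0038 0.0036]
```

```bash
python3 -m handwheel '[[[0,0,0],[0,0.0005,0.0004],-1],[[0,0,0],[0,0.0011,0.0008],-1],[[0,0,0],[0,0.0017,0.0013],-1],[[0,0,0],[0,0.0022,0.0017],-1],[[0,0,0],[0,0.0028,0.0022],-1],[[0,0,0],[0,0.0033,0.0026],-1],[[0,0,0],[0,0.0038,0.003],-1],[[0,0,0],[0,0.0043,0.0034],-1]]'
python3 c.py 1.57
```

```text
clock: 21.1
position: [608.2, -117.1, 171.3]
tcp_rot: [[-0.173, 0.985, -0.005], [0.985, 0.173, -0.001], [-0.001, -0.005, -1.0]]
force: [-13.7, -0.0, 9.9]
opening: 20.4
t 21.1 tcp [ 608.2 -117.1  171.3] press [  81.7 -161.2  171.3] F press [-13.48   2.36   9.87] open 20.4
turn to aligned [-0.0047  0.0005 -0.0019]
theta 1.509 r 80.5 Fopening(resist<0) -16.7 Frad -0.62
1.517 [0.0002 0.0001 0.0008]
1.524 [0.0002 0.0006 0.0012]
1.532 [0.0002 0.0011 0.0016]
1.54 [0.0002 0.0016 0.002 ]
1.547 [0.0002 0.002  0.0023]
1.555 [0.0002 0.0025 0.0027]
1.562 [0.0002 0.0029 0.0031]
1.57 [0.0002 0.0034 0.0035]
```

Contact is clear: the grip force rose 3.6 N over 4.3 mm, a slope of about 0.8 N/mm. That puts roughly 22 N on the plate. One more small step for margin.

```bash
python3 -m handwheel '[[[0,0,0],[0,0.0004,0.0003],-1],[[0,0,0],[0,0.0008,0.0006],-1],[[0,0,0],[0,0.0012,0.001],-1],[[0,0,0],[0,0.0016,0.0014],-1],[[0,0,0],[0,0.002,0.0017],-1],[[0,0,0],[0,0.0024,0.0021],-1],[[0,0,0],[0,0.0028,0.0024],-1],[[0,0,0],[0,0.0028,0.0024],-1]]'
python3 c.py 1.57
```

```text
clock: 22.1
position: [610.1, -116.8, 169.7]
tcp_rot: [[-0.173, 0.985, -0.007], [0.985, 0.173, -0.002], [-0.0, -0.007, -1.0]]
force: [-14.2, 0.4, 10.6]
opening: 20.5
t 22.1 tcp [ 610.1 -116.8  169.7] press [  83.6 -161.2  169.7] F press [-13.93   2.89  10.64] open 20.5
turn to aligned [-0.0067  0.0005 -0.002 ]
theta 1.54 r 80.5 Fopening(resist<0) -17.51 Frad -0.84
1.544 [ 0.0002 -0.0001  0.0006]
1.548 [0.0002 0.0001 0.0008]
1.551 [0.0002 0.0003 0.001 ]
1.555 [0.0002 0.0006 0.0012]
1.559 [0.0002 0.0008 0.0014]
1.563 [0.0002 0.001  0.0016]
1.566 [0.0002 0.0012 0.0018]
1.57 [0.0002 0.0015 0.002 ]
```

```bash
python3 -m handwheel '[[[0,0,0],[0,0,0],-0.3],[[0,0,0],[0,0,0],0.2],[[0,0,0],[0,0,0],0.4],[[0,0,0],[0,0,-0.02],0.4],[[-0.006,0,0],[0,0,-0.05],0.4],[[-0.006,0,0],[0,0,-0.085],0.2],[[-0.006,0,0],[0,0,-0.115],0.03],[[-0.006,0,0],[0,0,-0.12],0.03]]'
python3 -c "
from h import *
from workcell import optics,nets
import cv2
st([107,-68,238])
im=optics.get_image('scene');cv2.imwrite('pics/s5.png',cv2.resize(im[150:320,235:415],None,fx=3.5,fy=3.5))
im=optics.get_image('wrist');cv2.imwrite('pics/w5.png',im)
"
```

```text
clock: 23.1
position: [611.4, -116.7, 293.5]
tcp_rot: [[-0.173, 0.985, 0.004], [0.985, 0.173, -0.002], [-0.002, 0.003, -1.0]]
force: [-0.4, 0.4, -0.6]
opening: 44.1
t 23.1 tcp [ 611.4 -116.7  293.5] press [  84.9 -161.3  293.5] F press [-0.32  0.48 -0.6 ] open 44.1
turn to aligned [ 0.0034  0.0022 -0.002 ]
tool shift mm [93.5 21.7 55.3]
```

View pics/s5.png

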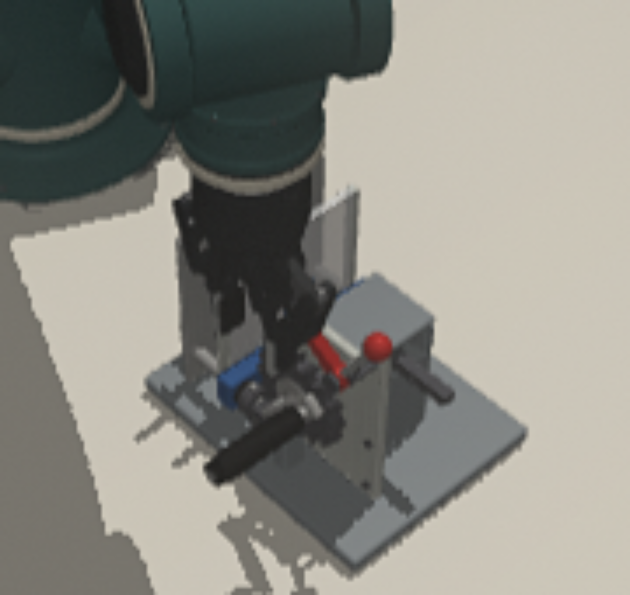

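View pics/w5.png

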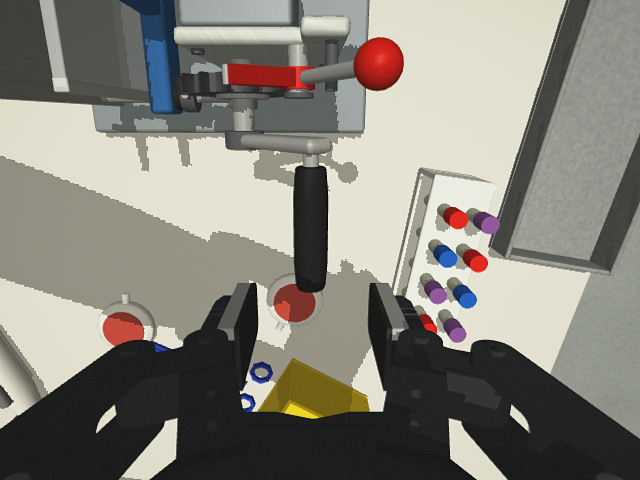

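The plate is open at its buffers, the crank stayed put, and the ball is at (378,64) in the wrist view, still thrown over. Now I'll straddle the knob.

```bash
python3 -m handwheel '[[[0.003,0.002,0],[0.025,0.007,0],0.03],[[0.003,0.002,-0.002],[0.06,0.016,0],0.03],[[0.003,0.002,-0.002],[0.0935,0.0245,0],0.03],[[0.003,0.002,-0.002],[0.0935,0.0245,0.01],0.03],[[0.003,0.002,-0.002],[0.0935,0.0245,0.025],0.03],[[0.003,0.002,-0.002],[0.0935,0.0245,0.042],0.03],[[0.003,0.002,-0.002],[0.0935,0.0245,0.058],0.03],[[0.003,0.002,-0.002],[0.0935,0.0245,0.058],0.03]]'
python3 -c "
from h import *
from workcell import optics,nets
import cv2
st([111.5,-68,236])
im=optics.get_image('wrist');cv2.imwrite('pics/w6.png',im)
"
```

```text
clock: 24.2
position: [618.5, -20.7, 230.6]
tcp_rot: [[-0.174, 0.985, -0.005], [0.985, 0.174, 0.001], [0.002, -0.005, -1.0]]
force: [0.3, -1.0, -0.5]
opening: 44.1
t 24.2 tcp [618.5 -20.7 230.6] press [108.6 -68.1 230.6] F press [ 0.11 -1.   -0.5 ] open 44.1
turn to aligned [-0.005  -0.0017 -0.0006]
tool shift mm [ 0.1  2.8 -5.4]
```

View pics/w6.png

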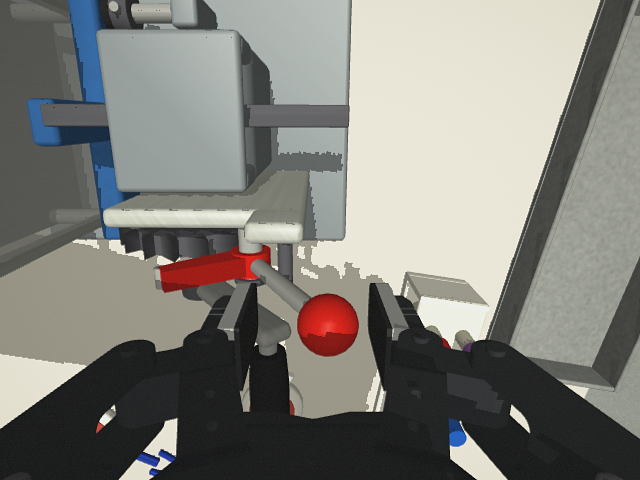

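```bash
python3 -m handwheel '[[[-0.005,-0.002,0],[0,0.003,-0.003],-0.29],[[-0.005,-0.002,0],[0,0.003,-0.005],-0.29],[[-0.005,-0.002,0],[0,-0.003,-0.006],-0.29],[[-0.005,-0.002,0],[0,-0.01,-0.007],-0.29],[[-0.005,-0.002,0],[0,-0.017,-0.008],-0.29],[[-0.005,-0.002,0],[0,-0.024,-0.008],-0.29],[[-0.005,-0.002,0],[0,-0.031,-0.008],-0.29],[[-0.005,-0.002,0],[0,-0.038,-0.008],-0.29]]'
python3 -c "
from h import *
from workcell import optics,nets
import cv2
st([58,-68,237])
im=optics.get_image('wrist');cv2.imwrite('pics/w7.png',im)
"
```

```text
clock: 25.25
position: [580.9, -27.4, 240.0]
tcp_rot: [[-0.174, 0.985, 0.001], [0.985, 0.174, -0.0], [-0.001, 0.001, -1.0]]
force: [-0.5, 0.0, 0.7]
opening: 30.2
t 25.25 tcp [580.9 -27.4 240. ] press [ 70.5 -68.  240. ] F press [-0.45  0.09  0.73] open 30.2
turn to aligned [ 0.0014  0.0007 -0.0004]
tool shift mm [  0.  -12.5   3. ]
```

View pics/w7.png

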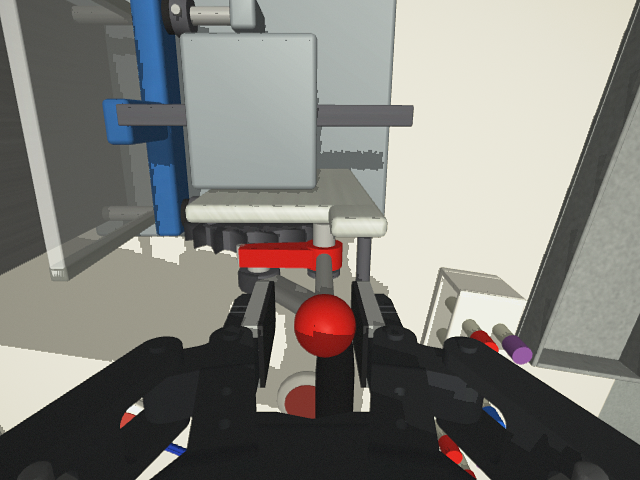

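```bash
python3 -m handwheel '[[[0,0,0],[0,0,0],-0.29],[[0,0,0],[0,-0.002,0],-0.29],[[0,0,0],[0,-0.004,0.001],-0.29],[[0,0,0],[0,-0.006,0.001],-0.29],[[0,0,0],[0,-0.008,0.002],-0.29],[[0,0,0],[0,-0.01,0.003],-0.29],[[0,0,0],[0,-0.012,0.003],-0.29],[[0,0,0],[0,-0.012,0.003],-0.29]]'
python3 -c "
from h import *
from workcell import optics,nets
import cv2
st([58,-68,237])
im=optics.get_image('wrist');cv2.imwrite('pics/w8.png',im)
"
```

```text
clock: 26.3
position: [568.6, -29.6, 237.2]
tcp_rot: [[-0.174, 0.985, 0.002], [0.985, 0.174, -0.001], [-0.001, 0.001, -1.0]]
force: [-0.3, -0.1, -0.9]
opening: 30.3
t 26.3 tcp [568.6 -29.6 237.2] press [ 57.9 -68.  237.2] F press [-0.29 -0.1  -0.89] open 30.3
turn to aligned [ 0.0014  0.0008 -0.0005]
tool shift mm [0.  0.1 0.2]
```

View pics/w8.png

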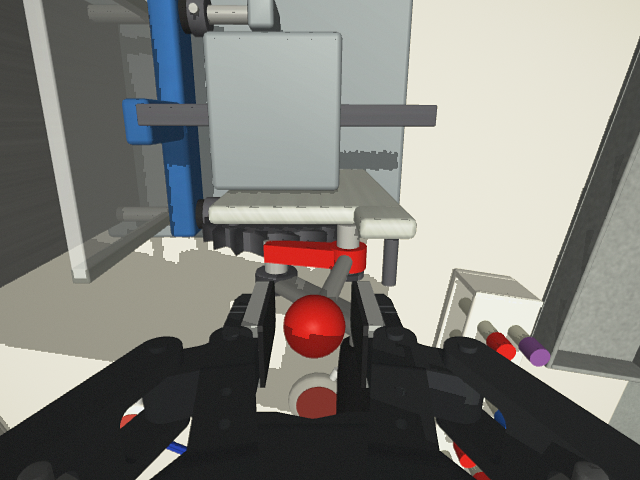

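```bash
python3 -m handwheel '[[[0,0,0],[0,0,0],-0.2],[[0,0,0],[0,0,0],-0.1],[[0,0,0],[0,0,0],0],[[0,0,0],[0,0,0],0.1],[[0,0,0],[0,0,0],0.2],[[0,0,0],[0,0,0],0.3],[[0,0,0],[0,0,0],0.35],[[0,0,0],[0,0,0],0.35]]'
python3 -c "
from h import *
from workcell import optics,nets
import cv2
st([58,-68,237])
im=optics.get_image('wrist');cv2.imwrite('pics/w9.png',im)
"
```

```text
clock: 27.35
position: [568.6, -29.6, 237.2]
tcp_rot: [[-0.174, 0.985, 0.002], [0.985, 0.174, -0.0], [-0.001, 0.001, -1.0]]
force: [-0.1, 0.0, -0.6]
opening: 57.7
t 27.35 tcp [568.6 -29.6 237.2] press [ 58.  -68.1 237.2] F press [-0.1   0.05 -0.55] open 57.7
turn to aligned [ 0.0015  0.0007 -0.0006]
tool shift mm [0.1 0.  0.2]
```

View pics/w9.png

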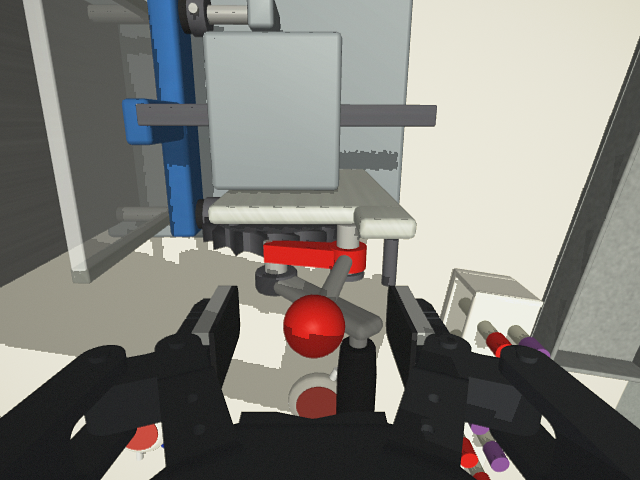

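The ball at (314,326) did not move as the fingers opened, so the pawl is resting on a tooth by itself. I'll lift straight out.

```bash
python3 -m handwheel '[[[0,0,0],[0,0,-0.01],0.35],[[0,0,0],[0,0,-0.03],0.35],[[0,0,0],[0,0,-0.06],0.35],[[0,0,0],[0,0,-0.09],0.35],[[0,0,0],[-0.02,0,-0.11],0.35],[[0,0,0],[-0.06,0,-0.12],0.35],[[0,0,0],[-0.1,0,-0.12],0.35],[[0,0,0],[-0.14,-0.0,-0.12],0.35]]'
python3 -m handwheel '[[[0,0,0],[-0.02,-0.01,0],0.35],[[0,0,0],[-0.05,-0.03,0],0.35],[[0,0,0],[-0.09,-0.05,0],0.35],[[0,0,0],[-0.12,-0.07,0],0.35],[[0,0,0],[-0.14,-0.08,0],0.35],[[0,0,0],[-0.14,-0.08,0],0.35],[[0,0,0],[-0.14,-0.08,0],0.35],[[0,0,0],[-0.14,-0.08,0],0.35]]'
cat > k.py <<'E'
from h import *
from workcell import optics,nets
import cv2
from fit import proj
st()
im=optics.get_image('scene');cv2.imwrite('pics/s10.png',cv2.resize(im[150:320,235:415],None,fx=3.5,fy=3.5))
t=optics.get_image('top');cv2.imwrite('pics/t10.png',cv2.resize(t[175:315,225:400],None,fx=4,fy=4))
for n,i in(("scene",im),("top",t)):
    for a in (0,.1,.2,.3,.6): 
        b=np.radians(-25)+a;print(n,a,proj(n,P(p,[74+75*np.sin(b),-68,170+75*np.cos(b)])).round(1))
    hsv=cv2.cvtColor(i,cv2.COLOR_BGR2HSV);m=((hsv[...,0]<6)|(hsv[...,0]>174))&(hsv[...,1]>150)&(hsv[...,2]>60);m[:180]=0;m[320:]=0;m[:,:280]=0;m[:,360:]=0
    k,l,s,c=cv2.connectedComponentsWithStats(m.astype(np.uint8))
    print(n,[(s[j].tolist(),c[j].round(1).tolist()) for j in range(1,k) if s[j,4]>8])
E
python3 k.py
```

```text
clock: 28.4
position: [592.9, -168.6, 359.3]
tcp_rot: [[-0.174, 0.985, 0.003], [0.985, 0.174, -0.001], [-0.002, 0.003, -1.0]]
force: [0.2, -0.2, -0.0]
opening: 57.6
clock: 29.4
position: [539.0, -319.6, 359.5]
tcp_rot: [[-0.176, 0.984, 0.003], [0.984, 0.176, -0.001], [-0.002, 0.003, -1.0]]
force: [-0.5, 0.1, 0.5]
opening: 57.6
t 29.4 tcp [ 539.  -319.6  359.5] press [ -21.9 -348.4  359.5] F press [-0.53  0.18  0.52] open 57.6
turn to aligned [0.0032 0.0016 0.0007]
scene 0 [322.7 233. ]
scene 0.1 [324.5 233.7]
scene 0.2 [326.4 234.6]
scene 0.3 [328.4 235.8]
scene 0.6 [334.4 240.6]
scene [([324, 232, 8, 7, 42], [327.6, 234.8]), ([320, 249, 10, 6, 32], [324.5, 251.7]), ([330, 254, 5, 6, 15], [332.6, 256.6])]
top 0 [312.2 216. ]
top 0.1 [311.6 212.6]
top 0.2 [311.  209.1]
top 0.3 [310.4 205.6]
top 0.6 [308.5 195.1]
top [([306, 200, 10, 25, 158], [310.6, 211.3])]
```

View pics/s10.png

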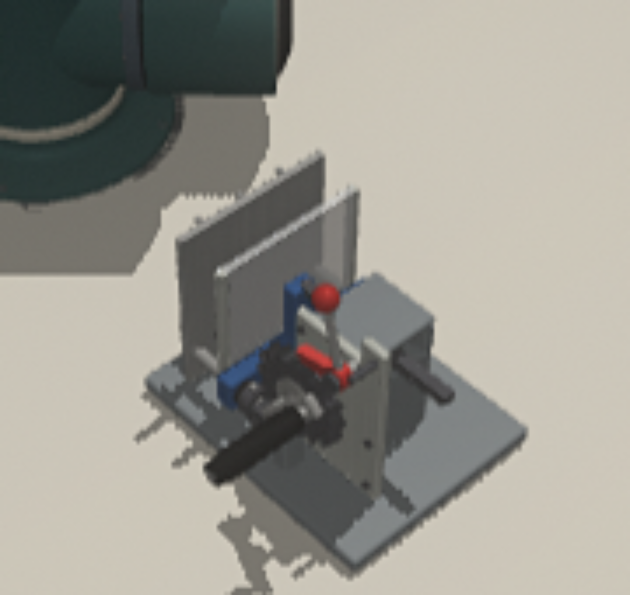

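View pics/t10.png

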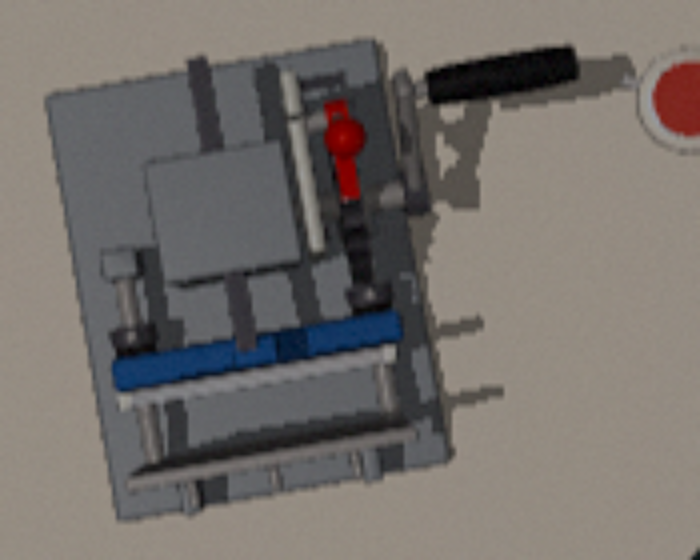

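```bash
python3 - <<'E'
from h import *
from fit import proj
for th in (1.4,1.45,1.5,1.55,1.6):
    X=P(p,[30+80*np.sin(th-.84),p[4],110+80*np.cos(th-.84)])
    print(th,"top",((proj("top",X)-[225,175])*4).round(1),"scene",((proj("scene",X)-[235,150])*3.5).round(1))
E
```

```text
1.4 top [502.6  88.9] scene [241.7 430.2]
1.45 top [501.1  83.5] scene [244.8 434.7]
1.5 top [499.7  78.3] scene [247.7 439.2]
1.55 top [498.2  73.3] scene [250.6 443.7]
1.6 top [496.8  68.7] scene [253.3 448.3]
```

The grip's image position gives a crank angle of about 1.53–1.56 rad, matching where I left it at 1.54. The pawl is at about 0.19 rad. Handing in.

```bash
python3 -c "
from workcell import ticket,sense
print(ticket.sign_off(), sense()['clock'])"
```

```text
the job is handed in; nothing more can be done
the job is handed in; nothing more can be done
```

The press is open with its plate on the buffers and the pawl back on the ratchet wheel, and I handed the job in at about 29.5 s of the 69 s allowed. I got no verdict back.

**What I did**
- **Tighten:** I eased the crank about 0.2 rad tighter, inside the 0.12–0.3 rad window.
- **Pawl over:** I pushed the pawl knob over with the jaws loosely around it. The picture showed the lever lying on its far stop.
- **Wind back:** The resisting force at the grip stayed near 12 N, then climbed about 0.8 N per mm from roughly 1.44 rad. I stopped at about 1.54 rad.
- **Pawl back:** I tipped the pawl back inside the loose jaws and opened them slowly. The knob did not move, so the pawl was already resting on a tooth.

**Last checks**
- **Crank:** The camera images put it at 1.53–1.56 rad after I let go, so it stayed where I left it.
- **Pawl:** It is at about 0.19 rad, under the 0.28 limit. It is resting on a tooth, not at the bottom of a gap.
- **Buffers:** I estimate 27–32 N on the plate, inside the 8–70 N range. This comes from the force and travel before release; I did not measure it again afterwards.
- **Robot:** It is well clear of the press and reads no contact force. I saw no sign of touching the other things on the bench, but I did not measure their positions at the end.

**Mismatch:** My first circle for the crank grip was off by about 2 mm. It gave about 20 N of sideways load partway through winding, and I corrected it before reaching the buffers.

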